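# Wedge the brush rest into its tapered dovetail way

### The arm

A 6-joint arm with a two-finger parallel gripper is mounted at the origin on the work surface. World frame = base frame: x ahead of the robot, y to its left, z up, the work surface at z = 0. Lengths are in m, angles in rad, forces in N, time in s.
With the tool pointing down it reaches from about 0.375 to 0.9 m from the base axis. Payload 3.1 kg.
Tool frame: the origin (TCP) lies midway between the tips of the shut fingers; the grasp point (between the pads) lies 19 mm behind it; z points along the fingers, y is the line along which they close (so a half turn about z gives the same grasp; the last joint's range is limited). The gripper opens to 85 mm and grips with 20 to 120 N. Pads are 22 mm wide; open, the fingers measure 114 mm over their backs; the gripper's body (76 mm by 85 mm) begins 54 mm behind the grasp point. The pads swing forward as they close: fully open they stand 13 mm farther back than shut.
Start: joints at [-1.498, 0.527, 1.433, -0, 1.181, -0.178], TCP at [0.155, -0.605, 0.231] pointing down, gripper open.
Joint ranges: [-3.08, 3.08], [-0.75, 2.2], [0.22, 2.44], [-1.43, 4.57], [0, 2.65], [-2.85, 2.85]. Speed limits (rad/s): [2.79, 2.79, 3.14, 3.14, 3.14, 3.14].

### API

Orientations are given as a unit quaternion [x, y, z, w].
In Python, from station import manip gives the robot as it stands.
- The arm moves only by the tool drive_tool, never from a script. Its argument "motion" is a list that holds one entry, the list of rows, each a list of 5 numbers: the finger opening in mm, from 0 to 85.4, then the shift along the tool's x, y, z in units of 30 mm (1.0 is 30 mm), then the turn about the tool's z in units of 8 degrees (1.0 is 8 degrees). In form: [[[fingers, x, y, z, yaw], ...]]. A call has 1 to 10 rows; each row is the pose to reach, as a shift and turn from the pose commanded when the call began, along the tool's axes at that moment; what a row does not reach only later rows make up. A row lasts 1/10 s, in which the tool goes at most 50 mm and 8.59 degrees, less where a joint would pass 70% of its speed; a pose out of reach is approached as far as the arm can. A call with a gripper value outside its range is refused whole. The fingers move at their own pace and stop on an object; "squeeze" is the grip in N (left out, the last holds). Time passes only in rows, so rows that repeat a pose let the fingers close. It gives the time, the measured TCP pose, the force, the opening and the grip force at its end, in the units of the state.
- manip.sense(): the state, without advancing time (a new reading comes with each control period).
- manip.snapshot(name): name is "side" or "top"; returns the picture (400x640x3 uint8, red, green, blue); there is no depth.
- manip.camera_model(name): a dict with "fov_y" (degrees; the focal length in pixels is half the picture's height over the tangent of half this angle, whatever the lens; pixels are square), "cx", "cy" (the principal point, pixels), "origin" and "orientation" of the camera in the world. Camera axes: x right, y up, looking along -z (the intrinsics and any distortion apply to the point x, -y, -z); pixel columns grow to the right and rows downward; lengths in m; the calibration is good to about 2 mm. A picture is of the moment at which its call begins. camera_model takes no time and is no camera call.
- manip.sign_off(): hands the job in; it is judged then, once.
The state is a dict: "t": time; "q": joint angles; "qd": joint speeds; "tau": joint torques, N m; "tcp_pos": TCP position; "tool_rot": TCP orientation; "force": force on the tool from outside, world axes, zero at the start; "ft_torque": the same for the moment, N m; "finger_gap": opening from 0.0 (shut) to 1.0 (fully open); "gripper_force": force on a finger pad.
Only numpy, scipy, OpenCV 4.12 (cv2) and the standard library are available. Lean on these libraries where they do the work, as an engineer would, in place of code of your own. Each camera call takes 0.05 s, during which the arm holds its last target. There are 200 camera calls.

### The job

Mount the wooden brush rest on the aluminium way: set its dovetailed foot on the bare landing of the way, narrow end towards the rails, and slide it in between the rails until it wedges tight, so that it stays gripped by itself. Push it firmly home, as with the thumb, but never ram or overload it, and leave the other things on the table alone.

Things in the scene. Friction and masses are not known exactly. Their poses are not given: they have to be found in the camera images.
- way: Aluminium dovetail way lying fixed on the table: base plate 260 x 120 x 10 mm, origin at the centre of its underside, x along the plate in the direction of sliding, z up. x = -130 to -10 mm is the bare flat landing; from x = -10 (mouth) to +130 mm two rails stand on the plate, 18 mm high. There is no end stop.
- way_floor (a point): Centre of the plate's upper face, 10 mm above way, same axes: the waxed surface the foot slides on. The left rail (+y) is set by hand up to 2 mm in or out, which no pose shows, so the rest wedges with its origin anywhere from x = 30 to 70 mm here: it must be felt.
- way_mouth (a point): Middle of the mouth between the rails, on the plate's upper face (x = -10 mm). The rails are undercut by 20 degrees and close in by 0.06 mm per mm on each side: at plate level they stand at y = +-(31 - 0.06 x) mm, x from the plate's centre (63 mm apart at the mouth), 12 mm less at their tops.
- way_end (a point): Middle of the narrow end of the rails (x = 130 mm), plate level, 46 mm wide. The foot slides with 1 to 3 N, then stops hard as it wedges: the push rises steeply. 10 to 20 N makes it tight, and it then holds by friction when let go; beyond about 30 N the wedge is overloaded. Pushed off-centre it may rub with 5 N or so before it wedges: back off and push again until it goes no further.
- rest: Wooden brush rest, loose, 0.15 to 0.25 kg. Origin at the centre of its underside, z up, x towards its narrow end, which goes in first. Dovetailed foot 80 mm long (x = -40 to 40), 16 mm high, underside 61 mm wide at the tail, 51 mm at the nose, sides leaning in by 20 degrees. On it a spine 24 mm wide (y), 16 to 48 mm high, with four comb teeth up to 61 mm; grip it across the spine.
- rest_tail (a point): Point on the flat tail face of the spine (36 mm behind rest's origin, 30 mm above its underside; the face is 24 mm wide, 16 to 61 mm high): a place to push along the rest's +x, just above the rails' tops.
- brush: Flat paint brush lying behind the way, about 200 mm long; leave alone.
- palette_knife: Palette knife 200 mm long, lying on the robot's side of the way; leave alone.
- paint_tube: Bare metal paint tube 26 mm thick, about 110 mm long, lying on the robot's side of the way; leave alone.
- sanding_block: Plain cork sanding block 85 x 50 x 28 mm, no dovetail; leave alone.
- bottle_a: Upright paint bottle, 40 mm across, 120 mm high, at the far right; leave alone.
- bottle_b: Upright paint bottle, 40 mm across, 120 mm high, at the far right; leave alone.
- water_cup: Open plastic cup, 72 mm across, 80 mm high, left of the way; leave alone.
Mind the look-alikes: they are no part of the job. What is shaped like the rest but purple is not meant.

How it is judged:
By the outcome, as a careful person would: the job done as asked, in the order asked, and still so for the second after the job is handed in, with the robot touching nothing.
It also fails if it takes over 58 s, if anything falls off the work surface, if the arm or the gripper's body presses on something with over 40 N, if the wrist force passes 120 N, or if a joint passes its speed limit or range.

## Working session

There is one attempt and no reset: what is moved stays moved. The work goes in short steps, Python scripts to look and compute and a tool call to move; the robot and the scene stay as the last step left them, time stands still between calls to the robot, and variables do not carry over. Pictures are saved under pics/ and viewed, at most 10 in all, crops included, and the job is handed in when it is done.

Besides the shell and the picture viewer there is one more tool, called after "Call:" by a JSON object that holds its "op" and its "data", one argument or row to a line. drive_tool: Moves the arm, as the interface text tells. Its arguments: {"type":"object","properties":{"motion":{"type":"array","items":{"type":"array","items":{"type":"array","items":{"type":"number"}}}},"squeeze":{"type":"number"}},"required":["motion"]}

```bash
mkdir -p pics; ls
python3 - <<'E'
from station import manip
import cv2
for n in("side","top"):
    im=manip.snapshot(n); cv2.imwrite(f"pics/{n}0.png",im[:,:,::-1]); print(n,manip.camera_model(n))
print(manip.sense())
E
```

```text
pics
side {'fov_y': 54.56295051827602, 'cx': 318.5502047120155, 'cy': 198.4301785655786, 'origin': array([0.48847923, 0.66825423, 0.5803945 ]), 'orientation': array([ 0.00097137,  0.44078304,  0.89759253, -0.00608372])}
top {'fov_y': 47.005224655454725, 'cx': 323.4449906363504, 'cy': 197.19209705152298, 'origin': array([ 0.4553966 , -0.06153841,  1.17233413]), 'orientation': array([-0.02107304,  0.01528849,  0.71330481, -0.70037022])}
{'t': 0.1, 'q': array([-1.49851112e+00,  5.28385405e-01,  1.43383642e+00,  2.62196271e-06,
        1.18141129e+00, -1.78482649e-01]), 'qd': array([ 0.00138197, -0.00221156, -0.00197038, -0.00071779,  0.00190417,
       -0.00072888]), 'tau': array([ 2.20715101e-04, -4.43304741e+01, -1.78586787e+01, -2.00280160e-04,
        3.89273831e-03, -8.73338564e-06]), 'tcp_pos': array([ 0.15508226, -0.6047519 ,  0.23040419]), 'tool_rot': array([ 9.92149274e-01,  1.25055094e-01,  5.53581032e-05, -1.01872807e-03]), 'force': array([-0.28926522, -0.10330134,  0.26134281]), 'ft_torque': array([-0.00111467,  0.05620298, -0.00461128]), 'gripper_force': 0.0, 'finger_gap': 1.000996897206097}
```

View pics/top0.png

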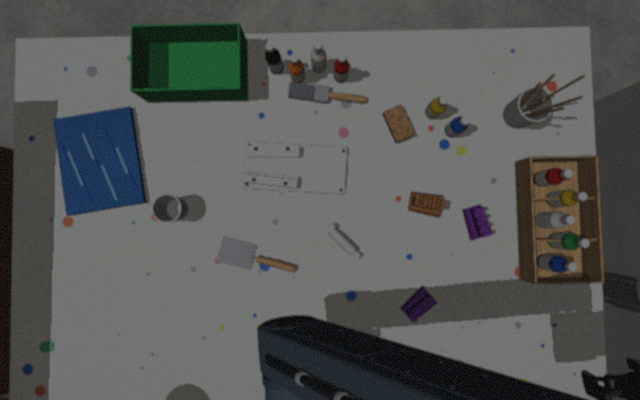

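View pics/side0.png

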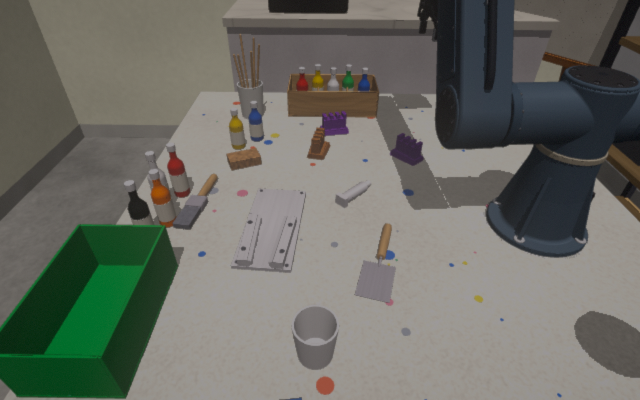

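The top view shows the way at about (296,167), with its landing to the right and its rails to the left, and the wooden rest at (427,204). The side view shows the rest at (319,143) and the way at (272,228). The purple look-alikes are elsewhere. I'll enlarge both.

```bash
cat > h.py <<'E'
import numpy as np,cv2
from scipy.spatial.transform import Rotation as R
from station import manip
def ray(n,px):
    c=manip.camera_model(n); f=200/np.tan(np.radians(c['fov_y']/2))
    px=np.atleast_2d(px).astype(float)
    d=np.c_[(px[:,0]-c['cx'])/f,-(px[:,1]-c['cy'])/f,-np.ones(len(px))]
    return np.array(c['origin']),R.from_quat(c['orientation']).apply(d)
def onz(n,px,z):
    o,d=ray(n,px); return o+d*((z-o[2])/d[:,2])[:,None]
def proj(n,p):
    c=manip.camera_model(n); f=200/np.tan(np.radians(c['fov_y']/2))
    v=R.from_quat(c['orientation']).inv().apply(np.atleast_2d(p)-c['origin'])
    return np.c_[c['cx']-f*v[:,0]/v[:,2],c['cy']+f*v[:,1]/v[:,2]]
def tri(a,b):  # top px, side px -> point, gap
    o1,d1=ray('top',a);o2,d2=ray('side',b);d1=d1[0];d2=d2[0]
    s=np.linalg.lstsq(np.c_[d1,-d2],o2-o1,rcond=None)[0]
    p,q=o1+s[0]*d1,o2+s[1]*d2
    return (p+q)/2,np.linalg.norm(p-q)
def crop(n,u,v,w,h,s):
    im=manip.snapshot(n)[v:v+h,u:u+w,::-1]
    return cv2.resize(im,None,fx=s,fy=s,interpolation=cv2.INTER_CUBIC)
E
python3 - <<'E'
from h import *
a=crop('top',400,180,60,48,6.5);a2=crop('side',295,115,60,48,6.5)
b=crop('top',235,130,120,75,3.25);b2=crop('side',225,180,90,96,3.25)
h=max(b.shape[0],b2.shape[0]);P=lambda i,h,w:cv2.copyMakeBorder(i,0,h-i.shape[0],0,w-i.shape[1],0)
o=np.vstack([np.hstack([P(a,248,390),P(a2,248,390)]) if 0 else np.hstack([a,a2])[:280],np.hstack([P(b,h,390),P(b2,h,390)])[:310]])
o=cv2.convertScaleAbs(o,alpha=1.5);cv2.imwrite('pics/c1.png',o);print(o.shape)
E
```

```text
(590, 780, 3)
```

View pics/c1.png

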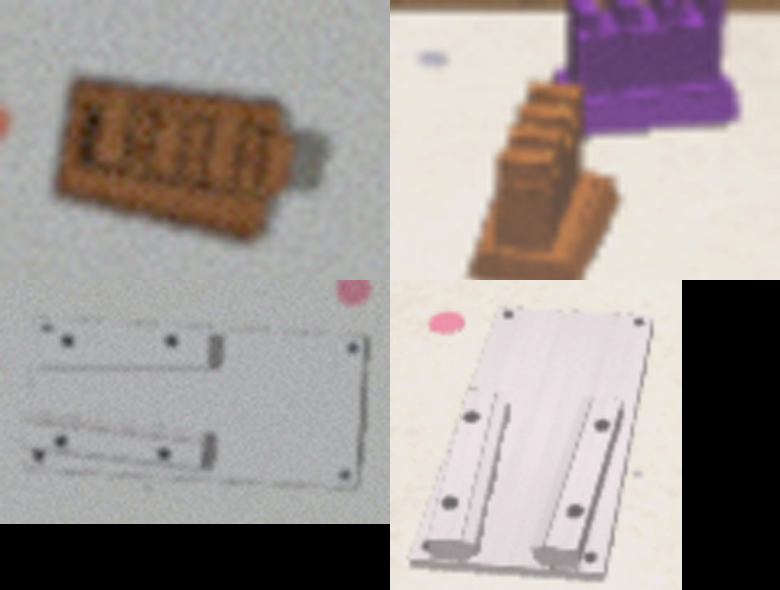

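The crops show that the rest's narrow end points left in the top view, which is the same direction as the rails' narrow end. Plate corners in the top view are at about (348,147) and (345,194), and in the side view at about (259,189), (306,192), (290,270) and (232,266). Next I'll measure.

Run:
```python
from h import *
np.set_printoptions(precision=4,suppress=True)
print('corners tri');
for a,b in [((347.9,147.5),(258.8,189.2)),((344.8,193.7),(305.9,192.3)),((343.6,150.6),(261.3,190.5)),((341.2,189.7),(301.3,192.9))]: print(*tri(a,b))
S=onz('side',[(258.8,189.2),(305.9,192.3),(290.5,270.2),(231.8,266.2)],.01);print('side plate\n',S,'\nctr',S.mean(0))
e=np.linalg.norm(np.diff(np.r_[S,S[:1]],axis=0),axis=1);print(e)
print('dir side edges',[np.degrees(np.arctan2(*(v[1::-1]))) for v in (S[2]-S[1],S[3]-S[0])])
for n,(u0,v0,u1,v1) in {'top':(400,180,460,228),'side':(295,115,345,175)}.items():
    im=np.mean([manip.snapshot(n)[v0:v1,u0:u1] for _ in range(6)],0).astype(np.uint8)
    im=cv2.resize(im,None,fx=8,fy=8,interpolation=cv2.INTER_CUBIC)
    hsv=cv2.cvtColor(im,cv2.COLOR_RGB2HSV)
    m=cv2.inRange(hsv,(3,90,25),(22,255,255))
    m=cv2.morphologyEx(m,cv2.MORPH_CLOSE,np.ones((15,15)))
    c=max(cv2.findContours(m,0,2)[0],key=cv2.contourArea)
    h=cv2.convexHull(c)
    p=cv2.approxPolyDP(h,6,True)[:,0]
    px=(p+.5)/8-.5+[u0,v0]
    print(n);print(np.c_[px,onz(n,px,0)[:,:2],onz(n,px,.061)[:,:2]])
```

```text
corners tri
[ 0.6425 -0.1175  0.0004] 0.0005541629739144592
[ 0.5237 -0.1071  0.0001] 2.0178341929751527e-05
[ 0.6342 -0.1061  0.0048] 0.0009032620198067289
[ 0.5343 -0.098   0.0049] 0.0009219328374439573
side plate
 [[ 0.6402 -0.1045  0.01  ]
 [ 0.5232 -0.094   0.01  ]
 [ 0.544   0.1587  0.01  ]
 [ 0.6595  0.1503  0.01  ]] 
ctr [0.5917 0.0276 0.01  ]
[0.1176 0.2536 0.1158 0.2555]
dir side edges [np.float64(85.29336461725025), np.float64(85.68131936556567)]
top
[[411.5625 192.5625   0.5235  -0.2773   0.5199  -0.2661]
 [441.8125 195.9375   0.5134  -0.354    0.5104  -0.3388]
 [444.5625 201.5625   0.499   -0.3605   0.4967  -0.345 ]
 [443.4375 207.6875   0.4834  -0.3572   0.482   -0.3418]
 [439.5625 214.6875   0.4658  -0.3468   0.4653  -0.332 ]
 [435.9375 215.8125   0.4631  -0.3375   0.4627  -0.3232]
 [409.1875 209.0625   0.4815  -0.2701   0.4802  -0.2593]
 [408.6875 206.8125   0.4873  -0.269    0.4856  -0.2582]]
side
[[323.5625 127.9375   0.4796  -0.4523   0.4805  -0.3345]
 [329.1875 144.8125   0.4628  -0.345    0.4655  -0.2385]
 [323.6875 156.9375   0.4793  -0.276    0.4802  -0.1768]
 [320.5625 158.5625   0.4881  -0.2671   0.4881  -0.1688]
 [307.9375 156.8125   0.524   -0.2757   0.5203  -0.1765]
 [311.4375 138.9375   0.5166  -0.3796   0.5137  -0.2694]
 [316.3125 127.8125   0.5028  -0.4526   0.5013  -0.3348]]
```

Run:
```python
from h import *
np.set_printoptions(precision=4,suppress=True)
for n,(u0,v0,u1,v1) in {'top':(235,130,355,205),'side':(225,180,315,276)}.items():
    im=np.mean([cv2.cvtColor(manip.snapshot(n)[v0:v1,u0:u1],cv2.COLOR_RGB2GRAY).astype(float) for _ in range(12)],0)
    np.save(n+'.npy',im)
    big=cv2.resize(im.astype(np.float32),None,fx=6,fy=6,interpolation=cv2.INTER_CUBIC)
    big=cv2.normalize(big,None,0,255,cv2.NORM_MINMAX).astype(np.uint8)
    bh=cv2.morphologyEx(big,cv2.MORPH_BLACKHAT,cv2.getStructuringElement(2,(31,31)))
    m=(bh>50).astype(np.uint8)
    k,l,s,c=cv2.connectedComponentsWithStats(m)
    print(n)
    for i in range(1,k):
        if 60<s[i,4]<2500: print(((c[i]+.5)/6-.5+[u0,v0]),s[i,2:])
    cv2.imwrite(f'pics/w_{n}.png',big)
```

```text
top
[249.057  144.3117] [ 23  17 297]
[255.3905 148.2595] [ 24  24 458]
[287.3208 148.2886] [ 25  23 466]
[300.9291 151.5049] [  24   59 1180]
[343.1223 150.4864] [ 22  23 385]
[298.7766 182.471 ] [  27   66 1318]
[253.3455 179.2427] [ 24  25 480]
[246.4466 183.3891] [ 23  27 507]
[284.9583 183.1674] [ 24  24 464]
[262.4621 183.8106] [16  6 77]
[271.     184.7574] [ 22   7 136]
[255.7719 188.7471] [ 18   9 114]
[340.6782 189.5281] [ 20  21 341]
[305.6675 191.7912] [16  8 97]
side
[260.8642 190.0345] [ 23  21 372]
[301.1707 192.444 ] [ 24  19 347]
[302.5785 207.5332] [  39  186 1523]
[285.9405 218.1997] [ 7 13 63]
[249.5383 221.6395] [ 38  26 677]
[284.9279 221.1779] [ 7 13 74]
[255.0556 223.2753] [ 5 16 66]
[289.7731 224.2734] [ 32  26 628]
[283.9338 224.2115] [ 7 14 78]
[282.9457 227.1413] [ 7 12 69]
[281.9207 230.3504] [ 7 14 83]
[280.9084 233.7603] [ 7 14 81]
[279.8808 236.7295] [ 6 14 65]
[300.6741 239.1667] [ 14  10 112]
[242.9726 248.1159] [ 31  26 629]
[281.5453 250.6922] [ 34  26 683]
[235.7448 261.192 ] [ 22  22 319]
[235.829  267.0414] [  84   19 1013]
```

View pics/w_top.png

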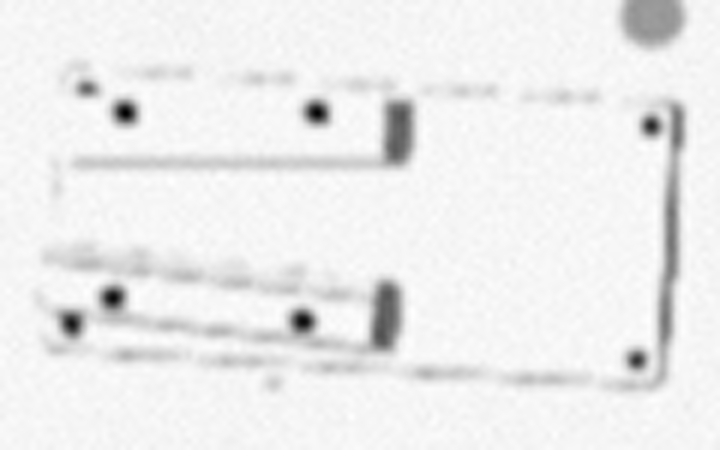

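View pics/w_side.png

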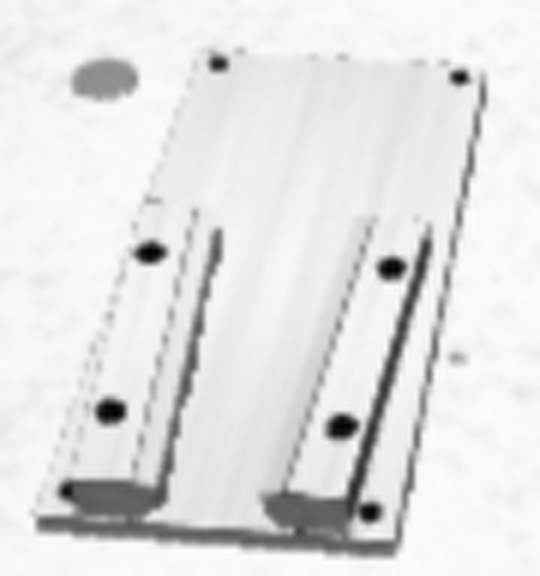

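The screw holes are clear in both views: landing corners A and B, and narrow-end corner C at top (246.4,183.4) and side (286.3,264.9). I'll triangulate them.

Run:
```python
from h import *
np.set_printoptions(precision=4,suppress=True)
T=[(343.12,150.49),(340.68,189.53),(246.45,183.39),(255.39,148.26),(287.32,148.29),(253.35,179.24),(284.96,183.17)]
S=[(260.86,190.03),(301.17,192.44),(286.3,264.9),(242.97,248.12),(249.54,221.64),(281.55,250.69),(289.77,224.27)]
P=[]
for a,b in zip(T,S):
    p,g=tri(a,b);P.append(p);print(p,g)
for z in (0.005,.01):
    A,B,C=onz('top',T[:3],z);A2,B2,C2=onz('side',S[:3],z)
    for A,B,C in((A,B,C),(A2,B2,C2)):
        print(z,'ctr AC',(A+C)/2,'yaw BC',np.degrees(np.arctan2(*(C-B)[1::-1])),'AB',np.degrees(np.arctan2(*(A-B)[1::-1])),np.linalg.norm(C-B),np.linalg.norm(A-B))
# rest, z=0 corners (nose L,R ; tail R)
for n,px in(('top',[(411.56,192.56),(409.1,209.5),(437.5,216)]),('side',[(307.94,156.81),(322.5,158.2),(329.2,144.8)])): print(n,onz(n,px,0))
```

```text
[ 0.6346 -0.1048  0.0072] 0.0016805890953711681
[ 0.5345 -0.0966  0.0074] 0.0008384401727465876
[0.5538 0.1427 0.0073] 0.0007850967860731926
[0.6411 0.1161 0.0258] 0.0006495600167838575
[0.6398 0.0359 0.026 ] 0.0012481622340812697
[0.5632 0.1221 0.0259] 0.0008905255890031974
[0.5521 0.043  0.0261] 0.00134231662388951
0.005 ctr AC [0.5942 0.0191 0.005 ] yaw BC 85.19293690533738 AB -4.713154459950447 0.24063740925840207 0.10012782274319043
0.005 ctr AC [0.5949 0.0163 0.005 ] yaw BC 85.58246218019605 AB -4.564739401126034 0.24110040542536362 0.10117495168556287
0.01 ctr AC [0.5936 0.0187 0.01  ] yaw BC 85.19293690533736 AB -4.713154459950449 0.23960669575609442 0.09969894886536695
0.01 ctr AC [0.5939 0.022  0.01  ] yaw BC 85.58246218019605 AB -4.5647394011260625 0.23900531756045665 0.1002957726848681
top [[ 0.5235 -0.2773  0.    ]
 [ 0.4804 -0.2699  0.    ]
 [ 0.4626 -0.3415  0.    ]]
side [[ 0.524  -0.2757  0.    ]
 [ 0.4826 -0.2692  0.    ]
 [ 0.4628 -0.3451  0.    ]]
```

The way is centred at about (0.594, 0.020) with yaw 85.3°. The rest's yaw is still unclear (roughly 73 to 80°), so I'll take a denoised close-up of it.

Run:
```python
from h import *
o=[]
for n,(u0,v0) in {'top':(402,183),'side':(296,120)}.items():
    im=np.mean([manip.snapshot(n)[v0:v0+42,u0:u0+48,::-1].astype(float) for _ in range(12)],0).astype(np.float32)
    im=cv2.resize(im,None,fx=8,fy=8,interpolation=cv2.INTER_CUBIC); o.append(np.clip(im*(255/np.percentile(im,90)),0,255).astype(np.uint8))
im=np.hstack(o)
im=(255*(im/255.)**.6).astype(np.uint8)
cv2.imwrite('pics/r1.png',im);print(im.shape)
```

```text
(336, 768, 3)
```

View pics/r1.png

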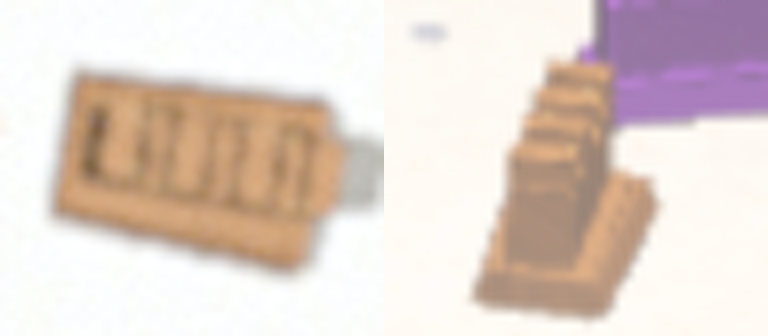

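Run:
```python
from h import *
np.set_printoptions(precision=4,suppress=True)
n=onz('top',(410.0,200.8),0)[0];t=onz('top',(441.25,206.2),.016)[0]
sn=onz('side',[(296+(475-384)/8,120+300/8),(296+(600-384)/8,120+317/8)],0);print(n,t,'side nose',sn,sn.mean(0))
y=np.degrees(np.arctan2(*(n-t)[1::-1]));print('yaw',y,np.linalg.norm((n-t)[:2]))
# teeth tops: end edge of the nose-side tooth, both views
print('tooth nose top centre',tri((402+95/8,183+145/8),(296+(548-384)/8,120+150/8)))
s=manip.sense();M=R.from_quat(s['tool_rot']).as_matrix();print(M,s['tcp_pos'])
for yaw in(79,85.3):
    d=np.array([np.cos(np.radians(yaw)),np.sin(np.radians(yaw)),0])
    print(yaw,'turn about tool z (deg) to bring tool x on +-axis:',np.degrees(np.arctan2(d@M[:,1],d@M[:,0])))
```

```text
[ 0.5025 -0.2728  0.    ] [ 0.4869 -0.3478  0.016 ] side nose [[ 0.5255 -0.272   0.    ]
 [ 0.4812 -0.2616 -0.    ]] [ 0.5033 -0.2668 -0.    ]
yaw 78.21922486054395 0.07664168113497338
tooth nose top centre (array([ 0.4995, -0.2712,  0.0608]), np.float64(0.0007109826167217697))
[[ 0.9687  0.2482 -0.    ]
 [ 0.2482 -0.9687 -0.    ]
 [-0.      0.     -1.    ]] [ 0.1551 -0.6054  0.2313]
79 turn about tool z (deg) to bring tool x on +-axis: -64.62948183277743
85.3 turn about tool z (deg) to bring tool x on +-axis: -70.92948183164303
```

Call:
{"op": "drive_tool", "data": {
  "motion": [
    [[85, 0.7, -0.35, 0.1, -0.4], [85, 2.0, -1.0, 0.3, -1.2], [85, 3.5, -1.75, 0.6, -2.1], [85, 5.0, -2.5, 0.9, -3.0], [85, 6.5, -3.3, 1.2, -3.9], [85, 8.0, -4.0, 1.5, -4.8], [85, 9.5, -4.8, 1.8, -5.7], [85, 11.0, -5.5, 2.1, -6.6], [85, 12.4, -6.2, 2.4, -7.5], [85, 13.4, -6.75, 2.7, -8.1]]
  ]
}}

```text
t: 4.3
tcp_pos: [0.4965, -0.3077, 0.1502]
tool_rot: [0.769, 0.639, 0.0, 0.001]
force: [-1.1, -1.5, 0.1]
finger_gap: 0.999
gripper_force: 0.0
```

Call:
{"op": "drive_tool", "data": {
  "motion": [
    [[85, 0, 0, 0, 0], [85, 0, 0, 0, 0]]
  ]
}}

```text
t: 4.5
tcp_pos: [0.4948, -0.3088, 0.1501]
tool_rot: [0.77, 0.638, -0.0, -0.0]
force: [-0.8, 0.5, -0.0]
finger_gap: 0.992
gripper_force: 0.0
```

```bash
cat > go.py <<'E'
import sys
from h import *
np.set_printoptions(precision=4,suppress=True)
def go(x,y,z,yaw):
    s=manip.sense();M=R.from_quat(s['tool_rot']).as_matrix()
    d=np.array([np.cos(np.radians(yaw)),np.sin(np.radians(yaw)),0])
    print('t',s['t'],'tcp',s['tcp_pos'],'F',s['force'],'gap',s['finger_gap'],'units',M.T@(np.array([x,y,z])-s['tcp_pos'])/.03,'yaw',np.degrees(np.arctan2(d@M[:,1],d@M[:,0]))/8,'tilt',M[2])
if __name__=='__main__': go(*map(float,sys.argv[1:5]))
E
python3 go.py .495 -.309 .030 79
```

```text
t 4.5 tcp [ 0.4948 -0.3088  0.1501] F [-0.8239  0.5436 -0.0218] gap 0.9921841861159807 units [-0.0053  0.0119  4.0025] yaw 0.034838503913522285 tilt [-0.0002 -0.0006 -1.    ]
```

Call:
{"op": "drive_tool", "data": {
  "motion": [
    [[85, 0, 0, 0.5, 0], [85, 0, 0, 1.4, 0], [85, 0, 0, 2.4, 0], [85, 0, 0, 3.3, 0], [85, 0, 0, 3.9, 0], [85, 0, 0, 4.07, 0], [10, 0, 0, 4.07, 0], [10, 0, 0, 4.07, 0], [10, 0, 0, 4.07, 0], [10, 0, 0, 4.07, 0]]
  ],
  "squeeze": 30
}}

```text
t: 5.5
tcp_pos: [0.4949, -0.3101, 0.0294]
tool_rot: [0.771, 0.637, 0.0, 0.001]
force: [0.5, 0.1, -0.0]
finger_gap: 0.326
gripper_force: 0.0
```

Call:
{"op": "drive_tool", "data": {
  "motion": [
    [[10, 0, 0, 0, 0], [10, 0, 0, 0, 0], [10, 0, 0, 0, 0]]
  ]
}}

```text
t: 5.8
tcp_pos: [0.4949, -0.31, 0.0292]
tool_rot: [0.771, 0.637, 0.0, 0.001]
force: [-0.9, -0.7, 5.4]
finger_gap: 0.273
gripper_force: 37.4
```

Call:
{"op": "drive_tool", "data": {
  "motion": [
    [[10, 0, 0, -0.3, 0], [10, 0, 0, -0.9, 0], [10, 0, 0, -1.6, 0], [10, 0, 0, -2.2, 0], [10, 0, 0, -2.5, 0]]
  ]
}}

```text
t: 6.3
tcp_pos: [0.4947, -0.3096, 0.1048]
tool_rot: [0.771, 0.637, 0.0, 0.001]
force: [0.4, -0.3, -1.9]
finger_gap: 0.275
gripper_force: 36.4
```

```bash
python3 go.py .5883 -.0498 .08 85.3
```

```text
t 6.3 tcp [ 0.4947 -0.3096  0.1048] F [ 0.4108 -0.2591 -1.8852] gap 0.27517501717357423 units [9.0926 1.4368 0.8197] yaw -0.7648985340352158 tilt [-0.0008  0.0016 -1.    ]
```

Call:
{"op": "drive_tool", "data": {
  "motion": [
    [[10, 0.5, 0.1, 0, -0.05], [10, 1.5, 0.25, 0, -0.15], [10, 2.7, 0.43, 0.1, -0.25], [10, 4.0, 0.63, 0.2, -0.35], [10, 5.3, 0.84, 0.4, -0.45], [10, 6.6, 1.04, 0.5, -0.55], [10, 7.8, 1.23, 0.6, -0.65], [10, 8.6, 1.36, 0.7, -0.75], [10, 9.09, 1.44, 0.8, -0.76], [10, 9.09, 1.44, 0.8, -0.76]]
  ]
}}

```text
t: 7.3
tcp_pos: [0.5872, -0.0471, 0.0779]
tool_rot: [0.735, 0.678, -0.001, -0.001]
force: [-0.0, -0.7, -2.1]
finger_gap: 0.27
gripper_force: 36.3
```

```bash
python3 go.py .5883 -.0498 .040 85.3
python3 - <<'E'
from h import *
a=cv2.resize(manip.snapshot('top')[120:220,230:380,::-1],None,fx=3.2,fy=3.2,interpolation=2)
b=cv2.resize(manip.snapshot('side')[140:280,220:320,::-1],None,fx=3.2,fy=3.2,interpolation=2)
a=cv2.convertScaleAbs(a,alpha=1.7);a=cv2.copyMakeBorder(a,0,b.shape[0]-a.shape[0],0,0,0)
cv2.imwrite('pics/l1.png',np.hstack([a,b]))
E
```

```text
t 7.3 tcp [ 0.5872 -0.0471  0.0779] F [-0.0457 -0.6916 -2.0777] gap 0.26972410695374543 units [-0.089   0.0458  1.2636] yaw 0.016684559947918943 tilt [ 0.0008 -0.0027 -1.    ]
```

View pics/l1.png

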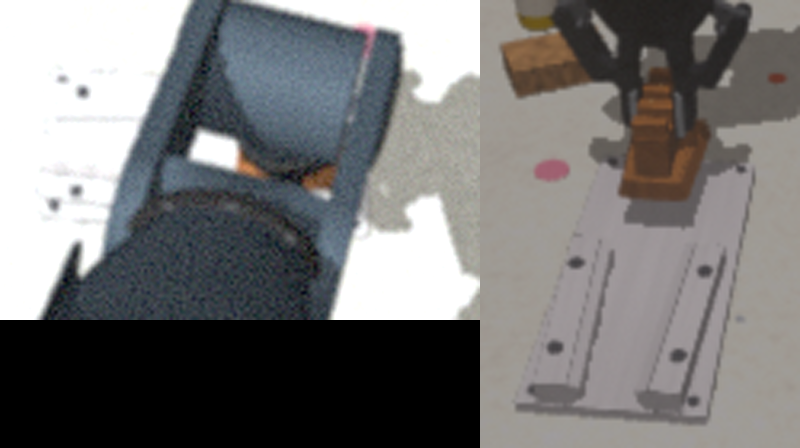

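It is held and aligned over the landing; in the side view the nose corners are at about (264,201) and (286,202). I'll check its lateral offset from the way axis.

Run:
```python
from h import *
from go import go
v0,u0=183,250
im=np.mean([manip.snapshot('side').astype(float) for _ in range(4)],0).astype(np.uint8)
m=cv2.inRange(cv2.cvtColor(im,cv2.COLOR_RGB2HSV),(3,100,40),(18,255,255));m[:165]=0;m[:,:255]=0;m[215:]=0;m[:,310:]=0
ys,xs=np.nonzero(m)
for r in range(ys.max()-6,ys.max()+1):
    x=xs[ys==r]; print(r,x.min(),x.max())
y=ys.max()-2;x=xs[ys==y]
P=onz('side',[(x.min()-.5,y),(x.max()+.5,y)],.0487);d=np.radians(85.3);c=np.array([.594,.020])
for p in P: q=p[:2]-c; print('way xy',q@[np.cos(d),np.sin(d)],q@[-np.sin(d),np.cos(d)])
go(.5883,-.0498,.040,85.3)
```

```text
194 265 286
195 265 286
196 265 285
197 265 285
198 264 284
199 265 284
200 269 284
way xy -0.037209439401279035 -0.02417687376517947
way xy -0.04196667925028555 0.02261756490718335
t 7.6 tcp [ 0.5878 -0.0511  0.0793] F [ 0.141   0.2199 -2.6059] gap 0.2702619702841622 units [0.0464 0.013  1.3113] yaw -0.020791270409108425 tilt [-0.0002  0.0001 -1.    ]
```

Call:
{"op": "drive_tool", "data": {
  "motion": [
    [[10, 0, 0, 0.2, 0], [10, 0, 0, 0.6, 0], [10, 0, 0, 1.0, 0], [10, 0, 0, 1.2, 0], [10, 0, 0, 1.25, 0], [10, 0, 0, 1.25, 0]]
  ]
}}

```text
t: 8.2
tcp_pos: [0.5877, -0.0496, 0.0411]
tool_rot: [0.736, 0.677, -0.0, -0.0]
force: [-0.5, 0.7, -2.9]
finger_gap: 0.271
gripper_force: 36.4
```

Call:
{"op": "drive_tool", "data": {
  "motion": [
    [[10, 0, 0, 0.03, 0], [10, 0, 0, 0.05, 0], [10, 0, 0, 0.05, 0]]
  ]
}}

```text
t: 8.5
tcp_pos: [0.5882, -0.0498, 0.0405]
tool_rot: [0.736, 0.677, 0.0, 0.0]
force: [-1.1, -0.2, -2.0]
finger_gap: 0.272
gripper_force: 36.4
```

Call:
{"op": "drive_tool", "data": {
  "motion": [
    [[10, 0, 0, 0.03, 0], [10, 0, 0, 0.06, 0], [10, 0, 0, 0.06, 0]]
  ]
}}

```text
t: 8.8
tcp_pos: [0.5883, -0.0498, 0.0393]
tool_rot: [0.736, 0.677, 0.0, 0.0]
force: [-1.2, 0.9, 4.9]
finger_gap: 0.273
gripper_force: 37.1
```

Call:
{"op": "drive_tool", "data": {
  "motion": [
    [[10, 0.15, 0, -0.02, 0], [10, 0.4, 0, -0.02, 0], [10, 0.65, 0, -0.02, 0], [10, 0.9, 0, -0.02, 0], [10, 1.15, 0, -0.02, 0], [10, 1.35, 0, -0.02, 0], [10, 1.5, 0, -0.02, 0], [10, 1.5, 0, -0.02, 0]]
  ]
}}

```text
t: 9.6
tcp_pos: [0.592, -0.0038, 0.0393]
tool_rot: [0.736, 0.677, 0.001, -0.0]
force: [1.0, 2.6, 4.1]
finger_gap: 0.272
gripper_force: 37.3
```

```bash
python3 go.py .592 -.005 .040 85.3
```

```text
t 9.6 tcp [ 0.592  -0.0038  0.0393] F [1.0191 2.5899 4.078 ] gap 0.27158111246111777 units [-0.0408  0.0042 -0.0243] yaw -0.004741134025910228 tilt [ 0.0009  0.0006 -1.    ]
```

Call:
{"op": "drive_tool", "data": {
  "motion": [
    [[60, 0, 0, 0, 0], [60, 0, 0, 0, 0], [60, 0, 0, 0, 0], [60, 0, 0, -0.4, 0], [60, 0, 0, -1.2, 0], [60, 0, 0, -2.2, 0], [0, -0.5, 0, -2.7, 0], [0, -1.2, 0, -2.8, 0], [0, -2.0, 0, -2.8, 0], [0, -2.5, 0, -2.8, 0]]
  ]
}}

```text
t: 10.6
tcp_pos: [0.5854, -0.0821, 0.1236]
tool_rot: [0.736, 0.677, 0.0, 0.001]
force: [0.2, 0.1, -0.1]
finger_gap: 0.021
gripper_force: 0.0
```

Call:
{"op": "drive_tool", "data": {
  "motion": [
    [[0, 0, 0, 0, 0], [0, 0, 0, 0.2, 0], [0, 0, 0, 0.8, 0], [0, 0, 0, 1.6, 0], [0, 0, 0, 2.3, 0], [0, 0, 0, 2.65, 0], [0, 0, 0, 2.65, 0]]
  ]
}}

```text
t: 11.3
tcp_pos: [0.5841, -0.0784, 0.0416]
tool_rot: [0.735, 0.678, -0.001, -0.002]
force: [0.2, -0.2, 0.4]
finger_gap: -0.0
gripper_force: 0.0
```

```bash
python3 go.py .5883 -.049 .034 85.3
python3 - <<'E'
from h import *
a=cv2.resize(manip.snapshot('top')[120:220,230:380,::-1],None,fx=3.2,fy=3.2,interpolation=2)
b=cv2.resize(manip.snapshot('side')[140:280,220:320,::-1],None,fx=3.2,fy=3.2,interpolation=2)
a=cv2.convertScaleAbs(a,alpha=1.7);a=cv2.copyMakeBorder(a,0,b.shape[0]-a.shape[0],0,0,0)
cv2.imwrite('pics/l2.png',np.hstack([a,b]))
E
```

```text
t 11.3 tcp [ 0.5841 -0.0784  0.0416] F [ 0.1531 -0.2466  0.3569] gap -9.291648399255196e-05 units [0.9876 0.061  0.2528] yaw 0.0005152124992882672 tilt [ 0.0012 -0.0042 -1.    ]
```

View pics/l2.png

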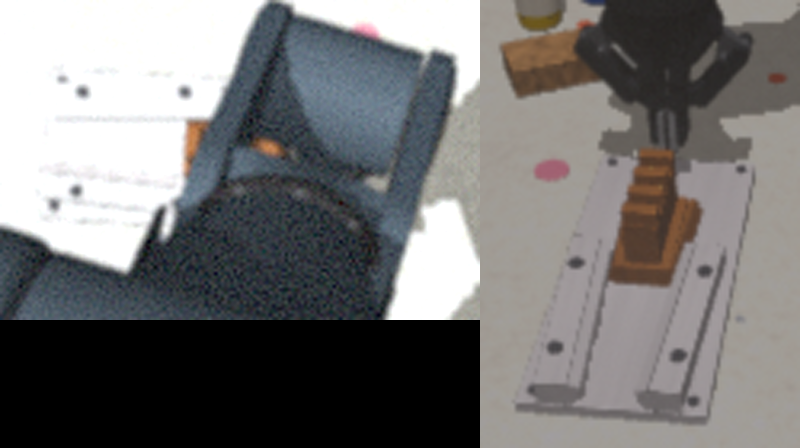

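The rest sits centred in the mouth with the shut gripper behind its tail. Now I'll push.

Call:
{"op": "drive_tool", "data": {
  "motion": [
    [[0, 0, 0.05, 0.2, 0], [0, 0.3, 0.05, 0.22, 0], [0, 0.6, 0.05, 0.22, 0], [0, 0.8, 0.05, 0.22, 0], [0, 1.0, 0.05, 0.22, 0], [0, 1.2, 0.05, 0.22, 0], [0, 1.4, 0.05, 0.22, 0], [0, 1.6, 0.05, 0.22, 0], [0, 1.8, 0.05, 0.22, 0], [0, 1.9, 0.05, 0.22, 0]]
  ]
}}

```text
t: 12.4
tcp_pos: [0.5917, -0.0223, 0.0369]
tool_rot: [0.736, 0.677, -0.0, -0.0]
force: [-0.4, 0.2, 0.3]
finger_gap: 0.0
gripper_force: 0.3
```

Call:
{"op": "drive_tool", "data": {
  "motion": [
    [[0, 0.05, 0, 0, 0], [0, 0.1, 0, 0, 0], [0, 0.15, 0, 0, 0], [0, 0.2, 0, 0, 0], [0, 0.25, 0, 0, 0], [0, 0.3, 0, 0, 0]]
  ]
}}

```text
t: 13.0
tcp_pos: [0.5924, -0.014, 0.0369]
tool_rot: [0.736, 0.677, -0.0, -0.0]
force: [0.4, -0.7, 0.5]
finger_gap: 0.002
gripper_force: 0.3
```

```bash
cat > w.py <<'E'
from h import *
s=manip.sense();d=np.radians(85.3);q=s['tcp_pos'][:2]-[.594,.020];a=np.array([np.cos(d),np.sin(d)]);b=np.array([-a[1],a[0]])
print('t %.2f way x %.4f y %.4f z %.4f | F along %.1f lat %.1f z %.1f'%(s['t'],q@a,q@b,s['tcp_pos'][2],s['force'][:2]@a,s['force'][:2]@b,s['force'][2]))
E
python3 w.py
```

```text
t 13.00 way x -0.0340 y -0.0012 z 0.0369 | F along -0.7 lat -0.4 z 0.5
```

Call:
{"op": "drive_tool", "data": {
  "motion": [
    [[0, 0.07, 0, 0, 0], [0, 0.14, 0, 0, 0], [0, 0.2, 0, 0, 0], [0, 0.26, 0, 0, 0], [0, 0.3, 0, 0, 0]]
  ]
}}

```text
t: 13.5
tcp_pos: [0.5932, -0.0048, 0.0369]
tool_rot: [0.736, 0.677, -0.0, -0.0]
force: [-0.1, -1.1, 0.1]
finger_gap: 0.0
gripper_force: 0.3
```

Call:
{"op": "drive_tool", "data": {
  "motion": [
    [[0, 0.05, 0, 0, 0], [0, 0.1, 0, 0, 0], [0, 0.13, 0, 0, 0]]
  ]
}}

```text
t: 13.8
tcp_pos: [0.5935, -0.001, 0.0369]
tool_rot: [0.736, 0.677, -0.0, -0.0]
force: [-0.4, -0.9, 0.2]
finger_gap: -0.004
gripper_force: 0.3
```

Call:
{"op": "drive_tool", "data": {
  "motion": [
    [[0, 0.05, 0, 0, 0], [0, 0.1, 0, 0, 0], [0, 0.13, 0, 0, 0]]
  ]
}}

```text
t: 14.1
tcp_pos: [0.5938, 0.0029, 0.0369]
tool_rot: [0.736, 0.677, -0.0, -0.0]
force: [-0.8, -0.6, 0.1]
finger_gap: 0.001
gripper_force: 0.3
```

```bash
python3 w.py
```

```text
t 14.10 way x -0.0171 y -0.0012 z 0.0369 | F along -0.6 lat 0.7 z 0.1
```

Call:
{"op": "drive_tool", "data": {
  "motion": [
    [[0, 0.03, 0, 0, 0], [0, 0.06, 0, 0, 0], [0, 0.09, 0, 0, 0]]
  ]
}}

```text
t: 14.4
tcp_pos: [0.594, 0.0055, 0.0369]
tool_rot: [0.736, 0.677, -0.0, -0.0]
force: [0.7, -0.7, -0.3]
finger_gap: -0.001
gripper_force: 0.2
```

Call:
{"op": "drive_tool", "data": {
  "motion": [
    [[0, 0.03, 0, 0, 0], [0, 0.06, 0, 0, 0], [0, 0.09, 0, 0, 0]]
  ]
}}

```text
t: 14.7
tcp_pos: [0.5943, 0.0082, 0.0369]
tool_rot: [0.736, 0.677, -0.0, -0.0]
force: [0.9, -1.6, -1.4]
finger_gap: -0.003
gripper_force: 0.2
```

Call:
{"op": "drive_tool", "data": {
  "motion": [
    [[0, 0.03, 0, 0, 0], [0, 0.06, 0, 0, 0], [0, 0.09, 0, 0, 0]]
  ]
}}

```text
t: 15.0
tcp_pos: [0.5945, 0.0109, 0.0369]
tool_rot: [0.736, 0.677, 0.0, -0.0]
force: [-0.3, -0.4, -0.3]
finger_gap: 0.002
gripper_force: 0.2
```

Call:
{"op": "drive_tool", "data": {
  "motion": [
    [[0, 0.03, 0, 0, 0], [0, 0.06, 0, 0, 0], [0, 0.09, 0, 0, 0]]
  ]
}}

```text
t: 15.3
tcp_pos: [0.5948, 0.0135, 0.0369]
tool_rot: [0.736, 0.677, 0.0, 0.0]
force: [-0.2, 0.1, 0.0]
finger_gap: 0.003
gripper_force: 0.3
```

```bash
cat > nose.py <<'E'
from h import *
im=np.mean([manip.snapshot('side').astype(float) for _ in range(2)],0).astype(np.uint8)
m=cv2.inRange(cv2.cvtColor(im,cv2.COLOR_RGB2HSV),(3,100,40),(18,255,255));m[:165]=0;m[:,:245]=0;m[:,300:]=0
m=max(((lambda c:(cv2.contourArea(c),c))(c) for c in cv2.findContours(m,0,1)[0]),key=lambda t:t[0])[1][:,0]
y=m[:,1].max();x=m[m[:,1]>=y-1][:,0]
P=onz('side',(x.mean(),y+.5),.01)[0];d=np.radians(85.3);q=P[:2]-[.594,.020]
print('nose px',x.mean(),y,'rest origin way x',q@[np.cos(d),np.sin(d)]-.04,'y',q@[-np.sin(d),np.cos(d)])
E
python3 nose.py; python3 w.py
```

```text
nose px 264.2142857142857 248 rest origin way x 0.04113356339315297 y -0.0013444520359133325
t 15.40 way x -0.0062 y -0.0013 z 0.0370 | F along -0.6 lat 0.1 z 0.0
```

Contact is confirmed and the rest's origin is at about x = 41 mm. I'll keep pushing.

Call:
{"op": "drive_tool", "data": {
  "motion": [
    [[0, 0.03, 0, 0, 0], [0, 0.06, 0, 0, 0], [0, 0.09, 0, 0, 0]]
  ]
}}

```text
t: 15.7
tcp_pos: [0.5948, 0.014, 0.037]
tool_rot: [0.735, 0.678, -0.001, 0.001]
force: [-2.4, -11.4, 0.8]
finger_gap: 0.003
gripper_force: 5.6
```

Call:
{"op": "drive_tool", "data": {
  "motion": [
    [[0, 0.02, 0, 0, 0], [0, 0.03, 0, 0, 0], [0, 0.03, 0, 0, 0]]
  ]
}}

```text
t: 16.0
tcp_pos: [0.5948, 0.014, 0.037]
tool_rot: [0.735, 0.678, -0.002, 0.001]
force: [-2.0, -10.3, 0.8]
finger_gap: -0.001
gripper_force: 5.7
```

```bash
python3 nose.py; python3 w.py
```

```text
nose px 265.2857142857143 248 rest origin way x 0.04091545815517899 y 0.0008471861098003023
t 16.10 way x -0.0059 y -0.0013 z 0.0370 | F along -11.1 lat 1.1 z 0.5
```

Call:
{"op": "drive_tool", "data": {
  "motion": [
    [[0, -0.1, 0, 0, 0], [0, -0.25, 0, 0, 0], [0, -0.25, 0, 0, 0], [0, -0.1, 0.03, 0, 0], [0, -0.05, 0.03, 0, 0], [0, 0.0, 0.03, 0, 0], [0, 0.03, 0.03, 0, 0], [0, 0.03, 0.03, 0, 0]]
  ]
}}

```text
t: 16.9
tcp_pos: [0.5957, 0.0141, 0.037]
tool_rot: [0.735, 0.678, -0.003, 0.002]
force: [-2.5, -16.0, 1.5]
finger_gap: -0.003
gripper_force: 8.0
```

```bash
python3 w.py
```

```text
t 16.90 way x -0.0058 y -0.0022 z 0.0370 | F along -16.1 lat 1.2 z 1.5
```

Call:
{"op": "drive_tool", "data": {
  "motion": [
    [[0, -0.15, 0, 0, 0], [0, -0.3, 0, 0, 0], [0, -0.3, -0.05, 0, 0], [0, -0.15, -0.05, 0, 0], [0, -0.05, -0.05, 0, 0], [0, 0.0, -0.05, 0, 0], [0, 0.02, -0.05, 0, 0], [0, 0.02, -0.05, 0, 0]]
  ]
}}

```text
t: 17.7
tcp_pos: [0.594, 0.0143, 0.037]
tool_rot: [0.734, 0.679, -0.003, 0.002]
force: [-3.4, -18.3, 0.1]
finger_gap: -0.001
gripper_force: 9.3
```

```bash
python3 w.py
```

```text
t 17.70 way x -0.0057 y -0.0005 z 0.0370 | F along -18.5 lat 1.9 z 0.1
```

It goes no further at 18 N, so it's wedged. I'll back away and check.

Call:
{"op": "drive_tool", "data": {
  "motion": [
    [[0, -0.15, 0, 0, 0], [0, -0.5, 0, 0, 0], [0, -1.0, 0, 0, 0], [0, -1.0, 0, -0.8, 0], [0, -1.0, 0, -2.0, 0], [0, -1.5, 0, -3.2, 0], [0, -2.5, 0, -4.2, 0], [0, -3.5, 0, -4.5, 0], [0, -4.0, 0, -4.5, 0], [0, -4.0, 0, -4.5, 0]]
  ]
}}

```text
t: 18.7
tcp_pos: [0.5843, -0.1028, 0.1716]
tool_rot: [0.737, 0.676, 0.0, -0.0]
force: [-0.3, 0.4, 1.0]
finger_gap: 0.003
gripper_force: 0.0
```

```bash
python3 nose.py; python3 w.py
python3 - <<'E'
from h import *
cv2.imwrite('pics/f.png',manip.snapshot('side')[:,:,::-1])
E
```

```text
nose px 265.9230769230769 248 rest origin way x 0.04078570781455868 y 0.0021509869655896383
t 18.80 way x -0.1207 y 0.0006 z 0.1705 | F along 0.7 lat 0.2 z -0.1
```

View pics/f.png

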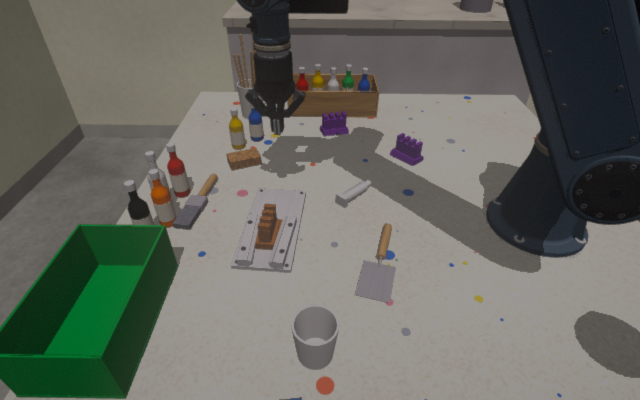

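The rest is seated between the rails at about (268,228), the robot is clear, and the other things are undisturbed.

```bash
python3 -c "
from station import manip
print(manip.sign_off())"
```

```text
the job is handed in; nothing more can be done
None
```

The brush rest is wedged between the rails at about x = 41 mm; three pushes of 11, 16 and 18 N moved it no further, it stayed in place when let go, and the job was handed in at about 19 s.

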